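# Put the washed-up things back in their places on the kitchen cart

## Task

Put the four washed things on the cart top back where they belong: stand the empty bottle upright on the turntable beside the two that are there, put the little lidded sauce pot upright in the small end compartment of the open bento box, stand the wooden pestle head down in the bamboo cup, easing the skewers aside without ramming it in, and lay the wooden spoon hollow side up with its bowl in the spoon rest and its handle out through the notch in the rim. Leave the cup and the turntable's own two bottles standing, and let go of everything.

Things in the scene. Friction and masses are not known exactly. Their poses are not given: they have to be found in the camera images.
- bottle: Empty amber glass sauce bottle with a black cap, standing loose on the cart top, not on the turntable: 155 mm high, round body 50 mm across up to 96 mm, then tapering; the cap is a 30 mm cylinder from 129 to 155 mm height, to take it by. About 0.12 kg. Origin at the centre of its underside, z up.
- pot: Small round sauce pot, white with a flat grey screw lid, standing on the cart top: 42 mm across (36 mm at the foot), 36 mm high, about 35 g. Origin at the centre of its underside, z up.
- pestle: Light wooden pestle standing on its broad head, handle up: 140 mm high; head 34 mm across up to 26 mm high, foot bevelled to a flat 26 mm across; handle 16 mm across at 85 mm, 19 mm at 134 mm height. About 70 g. Origin at the centre of the head's flat underside, z up along the handle.
- spoon: Wooden spoon lying hollow side up, bowl roughly towards the robot. 191 mm long: round bowl 42 mm across, 14 mm deep; round handle 13 mm thick. Origin on the handle's axis, 105 mm from the bowl's centre, 66 mm from the handle's end, 7 mm above the cart top: grip it across the handle there. x along the handle to the bowl, z up. 30 g, balances 50 mm from the origin towards the bowl.
- turntable: Round light-wood turntable; origin at its centre on the cart top. Its tray turns easily about the centre (yaw does not matter): 210 mm across, floor 18 mm above the cart top and 98 mm in radius, rim top 34 mm above the cart top. Two empty bottles stand on one side of it, the other side is free.
- squat_bottle: Amber bottle with black cap, standing on the turntable's tray: 52 mm across, 105 mm high. Origin at the centre of its underside. To be left standing there.
- slim_bottle: Amber bottle with black cap, standing on the turntable's tray: 42 mm across, 140 mm high. Origin at the centre of its underside. To be left standing there.
- bento: Open navy bento box, fixed, 190 x 115 mm, 50 mm high, walls and floor 4 mm. Origin at the centre of its underside, x along its length. A cross wall at x = +22 mm, 46 mm high, parts off the small compartment: x 23.5 to 91 mm (centre 57), y -53 to 53 mm, floor 4 mm up. The pot goes in with fingers on its y sides, opened only a little. The large part (-x) holds a dark chopstick case.
- spoon_rest: White ceramic spoon rest, fixed: oval dish 132 mm (x) by 96. Origin at its centre on the cart top. Floor 6 mm high; rim 12 mm thick, 23 high, with a notch (40 mm wide, down to 12.5) and a small lip out to x = -77, 11.5 high, at the -x end for the handle. Laid well, the spoon's x follows the rest's x, its bowl's centre is 15 mm to +x of the rest's origin, its own origin 90 mm to -x and 20 mm up.
- cup: Bamboo cup standing loose, 84 mm across, 95 mm high, wall 5 mm, floor 6 mm above its underside, 0.35 kg. Origin at the centre of its underside. Four loose bamboo skewers 8 mm thick, up to 155 mm high, stand in it, feet about 16 mm from the middle, tops leaning outwards on the rim: the middle is open but the pestle's head must ease their feet aside.

How it is judged (in metres and radians):
At the end, for the whole second after the job is handed in: Bottle upright on the tray, within 78 mm of its centre; pot upright in the small compartment; spoon hollow up in rest, within 25 mm lengthwise, 22 mm sideways, 0.26 rad; pestle head down on cup floor, tilt under 0.5 rad; cup and both tray bottles upright; all released, at rest (horizontal distance between bottle and turntable below 0.078 m and z of bottle in the frame of turntable between 0.012 and 0.024 m and angle between each of bottle, cup, squat_bottle, slim_bottle's own z axis and vertical below 0.1 rad and x of pot in the frame of bento between 0.04 and 0.075 m and y of pot in the frame of bento between -0.037 and 0.037 m and z of pot in the frame of bento below 0.01 m and angle between pot's own z axis and vertical below 0.15 rad and x of spoon in the frame of spoon_rest between -0.115 and -0.065 m and y of spoon in the frame of spoon_rest between -0.022 and 0.022 m and z of spoon in the frame of spoon_rest between 0.013 and 0.035 m and angle between the x axis of spoon and the x axis of spoon_rest, either way round below 0.26 rad and angle between spoon's own z axis and vertical below 0.4 rad and horizontal distance between pestle and cup below 0.03 m and z of pestle in the frame of cup between -0.01 and 0.02 m and angle between pestle's own z axis and vertical below 0.5 rad and horizontal distance between each of squat_bottle, slim_bottle and turntable below 0.082 m and linear speed of each of bottle, pot, spoon, pestle below 0.02 m/s and contact force between each of bottle, pot, spoon, pestle and the fingers below 0.05 N); the robot touches nothing.
It fails at once if a bottle on the turntable is knocked over (angle between any of squat_bottle, slim_bottle's own z axis and vertical above 0.6 rad).
It fails at once if the bamboo cup is tipped over (angle between cup's own z axis and vertical above 0.4 rad).
It fails at once if the pestle is rammed into the cup (over 40 N) (contact force between pestle and cup above 40 N).
It also fails if it takes over 131 s, if anything falls off the work surface, if the arm or the gripper's body presses on something with over 40 N, if the wrist force passes 120 N, or if a joint passes its speed limit or range.

## Robot

A 7-joint arm with a two-finger parallel gripper is mounted at the origin on the work surface. World frame = base frame: x ahead of the robot, y to its left, z up, the work surface at z = 0. Lengths are in mm, angles in rad, forces in N, time in s.
With the tool pointing down it reaches from about 400 to 850 mm from the base axis. Payload 4.5 kg.
Tool frame: the origin (TCP) lies midway between the tips of the shut fingers; the grasp point (between the pads) lies behind it (manip.hold_point_z is the z of the grasp point in the tool frame, in mm); z points along the fingers, y is the line along which they close (so a half turn about z gives the same grasp; the last joint's range is limited). The gripper opens to 88 mm and grips with 3 to 60 N. Pads are 18 mm wide; open, the fingers measure 123 mm over their backs; the gripper's body (75 mm by 187 mm) begins 45 mm behind the grasp point.
Start: joints at [-1.203, 0.689, -0.195, 1.565, 0.157, 0.902, -0.215], TCP at [204.753, 590.533, 238.743] pointing down, gripper open.
Joint ranges: [-3.01, 3.01], [-0.46, 2.08], [-1.47, 1.51], [0.13, 2.56], [-1, 4.14], [0.04, 2.09], [-2.66, 2.66]. Speed limits (rad/s): [2.57, 2.57, 3.14, 3.14, 3.14, 3.14, 3.14].

## Interface

Orientations are given as a rotation vector (axis times angle).
In Python, from plant import monitor, cams, ticket, spotter, manip gives the robot as it stands.
- The arm moves only by the shell command python3 -m creep 'ROWS' [FORCE]. ROWS is JSON, a list of rows, each a list of 7 numbers: the opening, from -1 (shut) to 1 (fully open), then the shift along the world's x, y, z in cm, then the turn, a rotation vector about the world's x, y, z in rad. In form: [[fingers, tx, ty, tz, ax, ay, az], ...]. A call has exactly 10 rows; each row is the pose to reach, as a shift and turn from the pose commanded when the call began; what a row does not reach only later rows make up. A row lasts 1/8 s, in which the tool goes at most 62.5 mm and 10.7 degrees, less where a joint would pass 70% of its speed; a pose out of reach is approached as far as the arm can. A call with a gripper value outside its range is refused whole. The fingers move at their own pace and stop on an object; FORCE is the grip in N (left out, the last holds). Time passes only in rows, so rows that repeat a pose let the fingers close, or fill a call up. It gives the time, the measured TCP pose, the force, the opening and the grip force at its end, in the units of the state.
- monitor.get_state(): the state, without advancing time (a new reading comes with each control period).
- cams.get_image(name): name is "scene" or "top"; returns (picture, depth): 384x512x3 uint8, blue, green, red; 384x512 float32, mm along the optical axis (not along the pixel's ray), 0 where there is no reading.
- cams.get_calibration(name): a dict with "mtx" (3x3 intrinsics, pixels), "dist" ([k1, k2, p1, p2, k3] as OpenCV has them; the pictures are not rectified), "extrinsics" (4x4, takes a point from world to camera coordinates). Camera axes: x right, y down, z forward; pixel columns grow to the right and rows downward; lengths in mm; the calibration is good to about 2 mm. A picture is of the moment at which its call begins. get_calibration takes no time and is no camera call.
- ticket.hand_in(): hands the job in; it is judged then, once.
Trained networks look in the newest picture that a camera, given by its name, has taken for a name from the list of things; names that differ only in an ending like _2 or _b are one class to them, and where a whole thing is asked for, a point or a joint stands for the part that bears it (a point fixed in the world has none). Each returns a list of dicts, best first, with "confidence" (0 to 1); they miss things now and then, are a little off and sometimes report something else, mostly with a low value. They report only what shows in the picture. A call takes as long as a camera call.
- spotter.look_for(camera, thing): "location" ([column, row] in pixels, amid what is visible of it).
- spotter.place_of(camera, thing): "location" ([column, row] in pixels: a listed point, or the origin of a listed thing).
The state is a dict: "t": time; "qpos": joint angles; "joint_vel": joint speeds; "effort": joint torques, N m; "eef_pos": TCP position; "tcp_rot": TCP orientation; "force": force on the tool from outside, world axes, zero at the start; "ft_torque": the same for the moment, N m; "gripper_width": finger opening in mm; "grip_force": force on a finger pad.
Only numpy, scipy, OpenCV 4.12 (cv2) and the standard library are available. Lean on these libraries where they do the work, as an engineer would, in place of code of your own. Each camera call takes 0.05 s, during which the arm holds its last target. There are 200 camera calls.

## Working session

There is one attempt and no reset: what is moved stays moved. The work goes in short steps, Python scripts to look and compute and a shell command to move; the robot and the scene stay as the last step left them, time stands still between calls to the robot, and variables do not carry over. Pictures are saved under pics/ and viewed, at most 14 in all, crops included, and the job is handed in when it is done.

```bash
ls; mkdir -p pics
cat > h.py <<'E'
import numpy as np, cv2
from plant import monitor, cams, ticket, spotter, manip
def ray(cam,px):
    c=cams.get_calibration(cam);K=np.array(c["mtx"],float);D=np.array(c["dist"],float);E=np.array(c["extrinsics"],float)
    n=cv2.undistortPoints(np.array([[px]],float),K,D)[0,0]
    R=E[:3,:3];t=E[:3,3]
    return R,t,np.array([n[0],n[1],1.])
def at_depth(cam,px,d):
    R,t,n=ray(cam,px); return R.T@(n*d-t)
def at_z(cam,px,z):
    R,t,n=ray(cam,px); o=-R.T@t; v=R.T@n; return o+v*(z-o[2])/v[2]
def cloud(cam,depth):
    c=cams.get_calibration(cam);K=np.array(c["mtx"],float);D=np.array(c["dist"],float);E=np.array(c["extrinsics"],float)
    h,w=depth.shape;u,v=np.meshgrid(np.arange(w),np.arange(h))
    n=cv2.undistortPoints(np.stack([u,v],-1).reshape(-1,1,2).astype(float),K,D)[:,0]
    P=np.c_[n,np.ones(len(n))]*depth.reshape(-1,1)
    return ((P-E[:3,3])@E[:3,:3]).reshape(h,w,3)
E
python3 - <<'E'
from h import *
np.set_printoptions(precision=1,suppress=True)
print(monitor.get_state()); print(manip.hold_point_z)
for cam in ("scene","top"):
    p,d=cams.get_image(cam); cv2.imwrite(f"pics/{cam}0.png",p); np.save(f"{cam}0.npy",d)
    E=np.array(cams.get_calibration(cam)["extrinsics"]);print(cam,-E[:3,:3].T@E[:3,3])
    for n in "bottle pot pestle spoon turntable squat_bottle slim_bottle bento spoon_rest cup".split():
        r=spotter.place_of(cam,n)
        print(n,[(np.round(x["location"]),round(x["confidence"],2),at_z(cam,x["location"],7 if n=="spoon" else 18 if n in("squat_bottle","slim_bottle") else 0)[:2]) for x in r[:3]])
E
```

```text
pics
{'t': 0.0, 'qpos': array([-1.2,  0.7, -0.2,  1.6,  0.2,  0.9, -0.2]), 'joint_vel': array([-0., -0.,  0.,  0., -0., -0., -0.]), 'effort': array([  0. , -52.8,  -1.3, -15.3,  -0.1,   0. ,   0. ]), 'eef_pos': array([204.6, 589.9, 237.9]), 'tcp_rot': array([-0.5, -3.1,  0. ]), 'force': array([0. , 0.3, 0.3]), 'ft_torque': array([ 0.1, -0. , -0. ]), 'grip_force': 0.0, 'gripper_width': 88.05842931469695}
-18.700000000000003
scene [1294.5 -170.1  899.3]
bottle [(array([277., 170.]), 0.78, array([421.1,  96.3]))]
pot [(array([210., 185.]), 0.53, array([432.6, -95.3]))]
pestle [(array([137., 179.]), 0.61, array([ 357.3, -289.7]))]
spoon [(array([329., 143.]), 0.7, array([357.8, 276. ]))]
turntable [(array([116., 237.]), 0.67, array([ 550.4, -356.7]))]
squat_bottle [(array([108., 247.]), 0.75, array([ 590.8, -373.6]))]
slim_bottle [(array([133., 225.]), 0.65, array([ 536. , -309.1]))]
bento [(array([370., 180.]), 0.64, array([523.1, 334.8]))]
spoon_rest [(array([223., 228.]), 0.85, array([586.3, -89.9])), (array([138., 177.]), 0.58, array([ 352.2, -286.2]))]
cup [(array([294., 217.]), 0.96, array([597.4,  92.4]))]
top [ 329.6   25.  1294.5]
bottle [(array([215., 225.]), 0.94, array([424.9, 104.8]))]
pot [(array([292., 225.]), 0.55, array([427.3, -96. ]))]
pestle [(array([367., 254.]), 0.76, array([ 357.2, -290.8]))]
spoon [(array([148., 248.]), 0.61, array([363.5, 275.1]))]
turntable [(array([394., 184.]), 0.83, array([ 541.2, -364. ]))]
squat_bottle [(array([397., 164.]), 0.76, array([ 591.2, -367.2])), (array([392., 185.]), 0.63, array([ 535. , -352.4]))]
slim_bottle [(array([374., 185.]), 0.7, array([ 535.3, -307.9]))]
bento [(array([130., 187.]), 0.65, array([520.3, 329. ]))]
spoon_rest [(array([289., 162.]), 0.87, array([596.7, -89.1])), (array([220., 225.]), 0.59, array([424.1,  89.7]))]
cup [(array([215., 163.]), 0.81, array([588.1, 108.4]))]
```

Run:
```python
import cv2
for c in("scene","top"):
    p=cv2.imread(f"pics/{c}0.png")
    cv2.imwrite(f"pics/{c}0b.png",cv2.resize(p,(800,600),interpolation=cv2.INTER_CUBIC))
```

```text
(no output)
```

View pics/top0b.png

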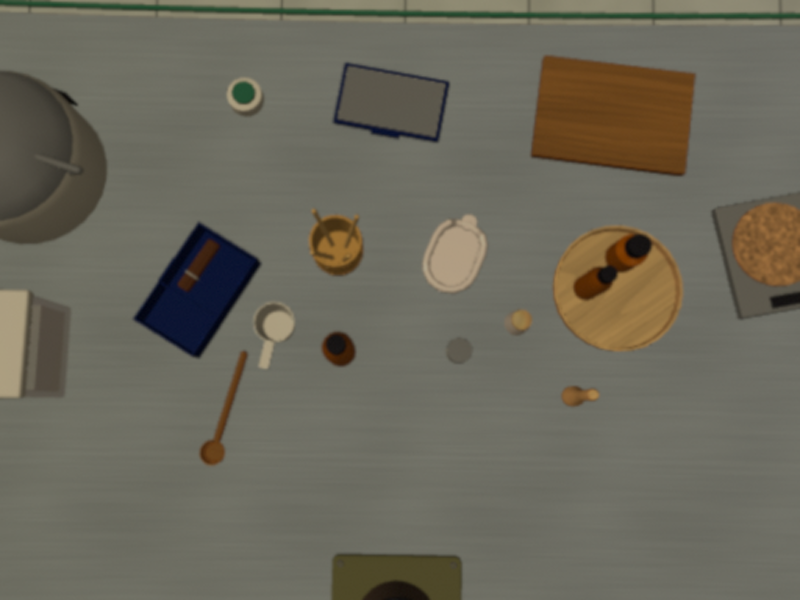

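View pics/scene0b.png

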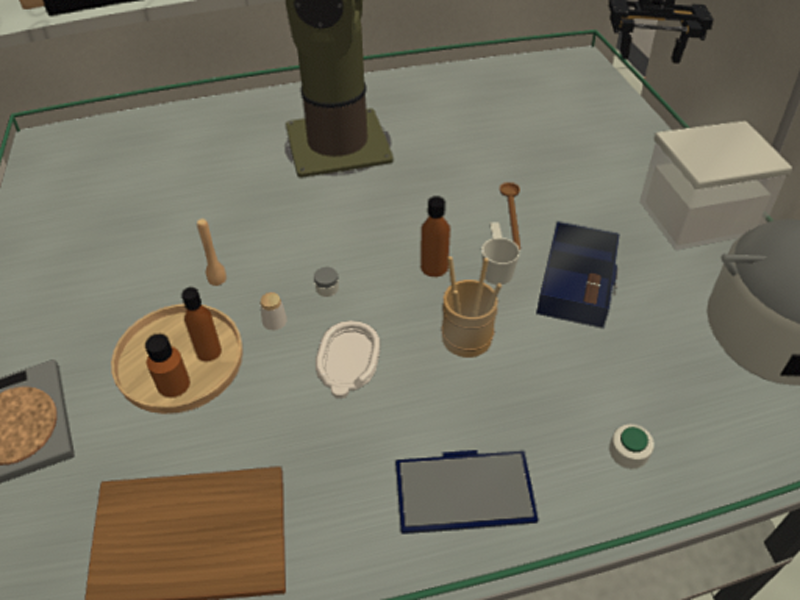

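The top view shows the turntable at the right with the two bottles on its upper-left side, around (630,250) and (595,282). The rest's lip is at (470,220), and the bento's case is at its upper end. The spoon bowl is at (212,452), and the skewers lean out of the cup at (335,245). The scene view agrees. Next I'll measure with depth.

Run:
```python
from h import *
np.set_printoptions(precision=1,suppress=True)
P=cloud("top",np.load("top0.npy"));S=cloud("scene",np.load("scene0.npy"))
A=np.r_[P.reshape(-1,3),S.reshape(-1,3)];A=A[np.isfinite(A).all(1)]
T=P.reshape(-1,3);SS=S.reshape(-1,3)
def near(X,c,r,z0,z1):
    m=(np.hypot(X[:,0]-c[0],X[:,1]-c[1])<r)&(X[:,2]>z0)&(X[:,2]<z1);return X[m]
def circ(q): return cv2.minEnclosingCircle(q[:,:2].astype(np.float32))
for n,c,r,z0,z1 in [("table",(450,0),30,-20,20),("botcap",(423,100),50,145,170),("pot",(428,-96),40,28,45),("pestle",(357,-290),50,125,150),
  ("squat cap",(591,-370),35,112,135),("slim cap",(535,-308),35,148,170),("cup rim",(595,100),60,85,105),("tt rim",(545,-360),120,29,40),("skewer tops",(595,100),80,120,165)]:
    for nm,X in(("top",T),("scn",SS)):
        q=near(X,c,r,z0,z1)
        if len(q)>3: cc=circ(q);print(n,nm,len(q),np.median(q,0),q[:,:2].mean(0),"circ",cc)
# rects
def rect(X,c,r,z0,z1):
    q=near(X,c,r,z0,z1); 
    return len(q),cv2.minAreaRect(q[:,:2].astype(np.float32)),q.mean(0)
print("bento",rect(T,(520,330),125,44,56))
q=near(T,(520,330),125,38,56)
print("rest",rect(T,(592,-89),85,15,30))
for nm,X in(("top",T),("scn",SS)):
    print("spoon",nm,rect(X,(340,285),130,5,25))
# ortho height map
H=np.zeros((500,800),np.float32)
for X in (T,SS):
    ix=(700-X[:,0]).astype(int);iy=(420-X[:,1]).astype(int)
    m=(ix>=0)&(ix<500)&(iy>=0)&(iy<800)
    np.maximum.at(H,(ix[m],iy[m]),X[m,2])
H=cv2.dilate(H,np.ones((3,3)))
cv2.imwrite("pics/h.png",cv2.applyColorMap(np.clip(np.where(H<60,H*3,180+(H-60)*.6),0,255).astype(np.uint8),cv2.COLORMAP_JET))
R,_=cv2.Rodrigues(monitor.get_state()["tcp_rot"]);print(R)
```

```text
table top 414 [449.8  -0.2  -0.5] [449.9   0.1] circ ((449.9996337890625, -0.03692471981048584), 29.94891357421875)
table scn 276 [450.7  -0.3  -0.6] [450.7   0. ] circ ((450.0311279296875, 0.11730831116437912), 29.872770309448242)
botcap top 133 [424.8  95.  154. ] [424.5  95.3] circ ((424.7010192871094, 95.63011169433594), 14.825592994689941)
botcap scn 100 [431.9  96.5 153.8] [431.   97.1] circ ((428.26507568359375, 97.30325317382812), 17.704410552978516)
pot top 213 [428.1 -98.8  35.3] [428.  -98.5] circ ((428.51666259765625, -98.9314193725586), 20.990407943725586)
pot scn 160 [434.1 -97.1  35.1] [433.9 -96.9] circ ((430.9449768066406, -97.76832580566406), 22.191267013549805)
pestle top 57 [ 358.8 -282.6  138.3] [ 358.1 -282.8] circ ((358.5279235839844, -284.8500061035156), 9.43935775756836)
pestle scn 51 [ 365.8 -284.1  134.9] [ 364.8 -284.7] circ ((362.3309631347656, -285.6636657714844), 10.3707275390625)
squat cap top 198 [ 587.8 -364.   122.3] [ 588.1 -364.1] circ ((588.43115234375, -364.61431884765625), 18.68851661682129)
squat cap scn 183 [ 595.5 -364.9  122.5] [ 594.5 -364
[... 948 characters left out ...]
rc ((597.3751831054688, 103.87208557128906), 46.47047424316406)
bento (506, ((502.9293212890625, 302.32452392578125), (184.06846618652344, 189.19009399414062), 59.11151885986328), array([513.9, 323.6,  48.8]))
rest (481, ((586.710693359375, -91.2785415649414), (95.34627532958984, 126.59797668457031), 67.58941650390625), array([578.4, -88. ,  21.1]))
spoon top (686, ((341.7419738769531, 288.5048828125), (251.952392578125, 246.90386962890625), 18.262874603271484), array([341.3, 288.1,  10.1]))
spoon scn (332, ((346.2433166503906, 266.4639892578125), (237.0697784423828, 161.97238159179688), 12.848167419433594), array([364. , 292.7,  12.4]))
[[-0.9  0.3 -0. ]
 [ 0.3  0.9  0. ]
 [ 0.   0.  -1. ]]
```

View pics/h.png

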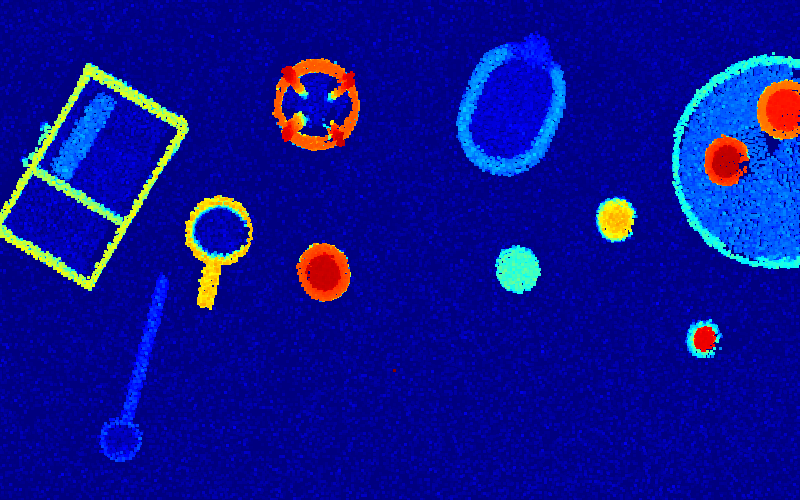

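The height map shows every item separately: the bento's small compartment at its lower-left end, the rest's lip at (540,50), the spoon bowl at (121,440) and its handle end at (162,277). The four skewers sit on the diagonals of the cup at (317,105).

Run:
```python
from h import *
np.set_printoptions(precision=1,suppress=True)
T=cloud("top",np.load("top0.npy")).reshape(-1,3)
def box(y0,y1,x0,x1,z0,z1):
    m=(T[:,1]>y0)&(T[:,1]<y1)&(T[:,0]>x0)&(T[:,0]<x1)&(T[:,2]>z0)&(T[:,2]<z1);return T[m]
q=box(238,425,405,640,44,53)
# drop mug region
q=q[~((q[:,1]<240)&(q[:,0]<510))]
print("bento",cv2.minAreaRect(q[:,:2].astype(np.float32)))
q2=box(150,235,360,510,30,200);print("mug z",q2[:,2].max())
q=box(-160,-30,500,670,16,30);print("rest",cv2.minAreaRect(q[:,:2].astype(np.float32)),cv2.fitEllipse(q[:,:2].astype(np.float32)))
q=box(-160,-30,500,680,8,14);q=q[q[:,0]>640];print("lip",q.mean(0),len(q))
# spoon
q=box(240,330,240,430,4,22); print("spoon", cv2.fitLine(q[:,:2].astype(np.float32),cv2.DIST_HUBER,0,.01,.01).ravel())
for n in(265,): pass
c=np.array([260,299.]);b=q[np.hypot(*(q[:,:2]-c).T)<30];print("bowl",cv2.minEnclosingCircle(b[:,:2].astype(np.float32)))
h=q[q[:,0]>300];print("handle",cv2.fitLine(h[:,:2].astype(np.float32),cv2.DIST_HUBER,0,.01,.01).ravel(),h[h[:,0]>h[:,0].max()-4].mean(0),h[:,2].mean())
q=box(-340,-240,300,410,10,30);print("pestle head",cv2.minEnclosingCircle(q[:,:2].astype(np.float32)))
print(cv2.Rodrigues(monitor.get_state()["tcp_rot"])[0])
```

```text
bento ((520.1036376953125, 330.989990234375), (117.1090087890625, 188.820068359375), 58.64720916748047)
mug z 63.31069044558008
rest ((583.2422485351562, -89.78276824951172), (95.38233947753906, 119.0902328491211), 67.2435073852539) ((588.8912963867188, -92.16069793701172), (89.09349060058594, 124.88674926757812), 67.89082336425781)
lip [ 648.1 -113.2   11. ] 60
spoon [  1.   -0.3 331.7 280. ]
bowl ((263.2398986816406, 299.1678771972656), 28.507665634155273)
handle [  1.   -0.2 360.2 272.3] [428.3 304.   11.1] 10.027943459340007
pestle head ((358.2730712890625, -284.4420471191406), 17.13864517211914)
[[-0.9  0.3 -0. ]
 [ 0.3  0.9  0. ]
 [ 0.   0.  -1. ]]
```

```bash
cat >> h.py <<'E'
def st():
    s=monitor.get_state();R,_=cv2.Rodrigues(np.array(s["tcp_rot"],float))
    yaw=np.degrees(np.arctan2(R[1,1],R[0,1]))%180
    print("t%.2f"%s["t"],"pos",np.round(s["eef_pos"],1),"fingerline deg %.2f"%yaw,"zaxis",np.round(R[:,2],3),"F",np.round(s["force"],1),"w %.1f g %.1f"%(s["gripper_width"],s["grip_force"]),"q",np.round(s["qpos"],2))
E
python3 -c "from h import *;st()"
python3 -m creep '[[0,15.7,-31.7,-14,0,0,0.08],[0,15.7,-31.7,-14,0,0,0.08],[0,15.7,-31.7,-14,0,0,0.08],[0,15.7,-31.7,-14,0,0,0.08],[0,15.7,-31.7,-14,0,0,0.08],[0,15.7,-31.7,-14,0,0,0.08],[0,15.7,-31.7,-14,0,0,0.08],[0,15.7,-31.7,-14,0,0,0.08],[0,15.7,-31.7,-14,0,0,0.08],[0,15.7,-31.7,-14,0,0,0.08]]' 20; python3 -c "from h import *;st()"
```

```text
t1.10 pos [204.8 590.5 238.7] fingerline deg 70.87 zaxis [-0.  0. -1.] F [ 0.1 -0.3  0.1] w 88.2 g 0.0 q [-1.2   0.69 -0.19  1.57  0.16  0.9  -0.22]
t: 2.35
eef_pos: [361.4, 275.3, 99.2]
tcp_rot: [0.394, 3.116, 0.003]
force: [0.3, 0.0, -0.4]
gripper_width: 44.3
grip_force: 0.0
t2.35 pos [361.4 275.3  99.2] fingerline deg 75.60 zaxis [ 0.001  0.002 -1.   ] F [ 0.3  0.  -0.4] w 44.3 g 0.0 q [-0.67  0.74 -0.13  2.19  0.4   0.23  0.16]
```

```bash
python3 -m creep '[[0,0,0,-5,0,0,0],[0,0,0,-8,0,0,0],[0,0,0,-9.6,0,0,0],[0,0,0,-9.6,0,0,0],[-1,0,0,-9.6,0,0,0],[-1,0,0,-9.6,0,0,0],[-1,0,0,-9.6,0,0,0],[-1,0,0,-9.6,0,0,0],[-1,0,0,-9.6,0,0,0],[-1,0,0,-9.6,0,0,0]]' 25; python3 -c "from h import *;st()"
```

```text
t: 3.6
eef_pos: [361.8, 273.7, 2.8]
tcp_rot: [0.397, 3.116, 0.0]
force: [-0.0, 0.2, 0.5]
gripper_width: 12.0
grip_force: 25.0
t3.60 pos [361.8 273.7   2.8] fingerline deg 75.47 zaxis [ 0.  0. -1.] F [-0.   0.2  0.5] w 12.0 g 25.0 q [-0.65  0.95 -0.17  2.21  1.65  0.14 -1.07]
```

```bash
python3 -m creep '[[-1,0,0,2,0,0,0],[-1,0,0,5,0,0,0],[-1,0,0,10,0,0,0],[-1,0,0,15,0,0,0],[-1,3,-4,19,0,0,-0.03],[-1,6,-8,19,0,0,-0.06],[-1,9,-12,19,0,0,-0.1],[-1,12,-16,19,0,0,-0.13],[-1,15,-20,19,0,0,-0.13],[-1,18,-24,19,0,0,-0.13]]'
python3 -m creep '[[-1,3,-4,0,0,0,0],[-1,6,-8,0,0,0,0],[-1,9,-12,0,0,0,0],[-1,12,-15,0,0,0,0],[-1,13,-16,0,0,0,0],[-1,13,-16,-6,0,0,0],[-1,13,-16,-12,0,0,0],[-1,13,-16,-13,0,0,0],[-1,13,-16,-13,0,0,0],[-1,13,-16,-13,0,0,0]]'
python3 - <<'E'
from h import *
np.set_printoptions(precision=1,suppress=True)
st()
p,d=cams.get_image("scene"); cv2.imwrite("pics/s1.png",cv2.resize(p[150:320,100:330],(800,591)))
p2,d2=cams.get_image("top"); cv2.imwrite("pics/t1.png",cv2.resize(p2[80:230,190:390],(800,600)))
for c,dd in(("scene",d),("top",d2)):
    T=cloud(c,dd).reshape(-1,3)
    q=T[(T[:,0]>520)&(T[:,0]<780)&(T[:,1]>-190)&(T[:,1]<-20)&(T[:,2]>45)&(T[:,2]<100)];print(c,len(q),q.mean(0) if len(q) else 0)
    q=q[q[:,0]<640]
    if len(q)>5: print(cv2.fitLine(q[:,:2].astype(np.float32),cv2.DIST_HUBER,0,.01,.01).ravel(),q.min(0),q.max(0))
E
```

```text
t: 4.85
eef_pos: [542.2, 31.9, 192.6]
tcp_rot: [-0.599, -3.083, 0.0]
force: [0.2, 0.8, 0.3]
gripper_width: 12.4
grip_force: 25.0
t: 6.1
eef_pos: [673.8, -126.2, 65.7]
tcp_rot: [0.599, 3.079, 0.002]
force: [0.0, -0.4, -0.2]
gripper_width: 12.1
grip_force: 25.0
t6.10 pos [ 673.8 -126.2   65.7] fingerline deg 68.00 zaxis [ 0.  0. -1.] F [ 0.  -0.4 -0.2] w 12.1 g 25.0 q [ 0.4  1.1 -0.7  1.5  0.8  0.9  0.7]
scene 354 [ 680.  -127.5   77.6]
[  0.7   0.7 568.5 -73.4] [559.9 -86.2  62.7] [584.6 -66.5  76.8]
top 379 [601.2 -99.3  71.2]
[  0.9  -0.4 595.3 -97. ] [ 553.9 -119.6   57.7] [639.8 -69.1  82.6]
```

View pics/s1.png

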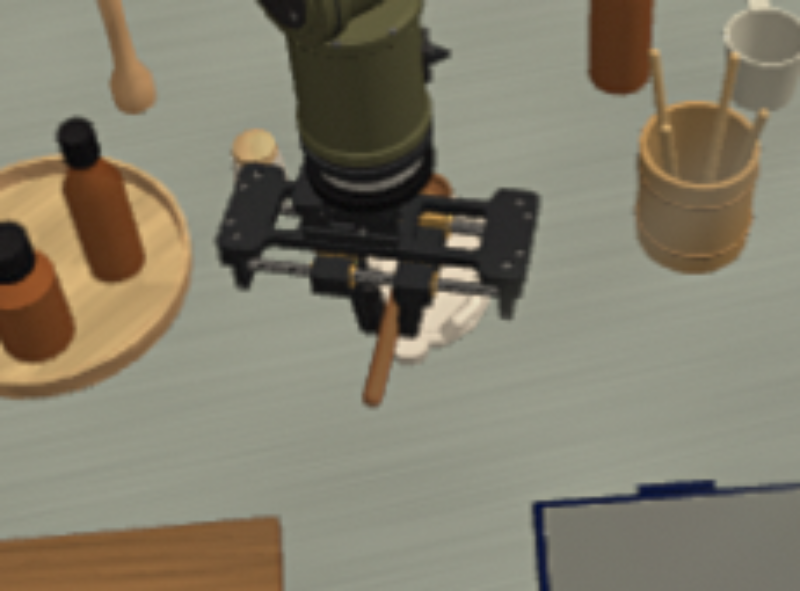

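The held spoon is level over the rest, with its handle past the lip at (400,345). Next I'll lower it.

```bash
python3 -m creep '[[-1,0,0,-2,0,0,0],[-1,0,0,-3.5,0,0,0],[-1,0,0,-4.2,0,0,0],[-1,0,0,-4.6,0,0,0],[-1,0,0,-4.6,0,0,0],[-1,0,0,-4.6,0,0,0],[-1,0,0,-4.6,0,0,0],[-1,0,0,-4.6,0,0,0],[-1,0,0,-4.6,0,0,0],[-1,0,0,-4.6,0,0,0]]'
```

```text
t: 7.45
eef_pos: [671.8, -126.5, 16.8]
tcp_rot: [0.599, 3.084, 0.0]
force: [0.2, -0.1, -0.4]
gripper_width: 12.4
grip_force: 25.0
```

```bash
python3 -m creep '[[-1,0,0,-0.15,0,0,0],[-1,0,0,-0.15,0,0,0],[-0.3,0,0,-0.15,0,0,0],[-0.3,0,0,-0.15,0,0,0],[-0.3,0,0,-0.15,0,0,0],[-0.3,0,0,2,0,0,0],[-0.3,0,0,6,0,0,0],[-0.3,0,0,10,0,0,0],[-0.3,0,0,14,0,0,0],[-0.3,0,0,14,0,0,0]]'
python3 -m creep '[[0.4,-5,0.5,0,0,0,0],[0.4,-10,1,0,0,0,0],[0.4,-15,1.5,0,0,0,0],[0.4,-20,2.2,0,0,0,0],[0.4,-24.4,2.8,0,0,0,0],[0.4,-24.4,2.8,-4,0,0,0],[0.4,-24.4,2.8,-6,0,0,0],[0.4,-24.4,2.8,-6,0,0,0],[0.4,-24.4,2.8,-6,0,0,0],[0.4,-24.4,2.8,-6,0,0,0]]'
python3 - <<'E'
from h import *
st()
p,d=cams.get_image("scene"); cv2.imwrite("pics/s2.png",cv2.resize(p[150:320,100:330],(800,591)))
E
```

```text
t: 8.7
eef_pos: [674.4, -125.9, 162.2]
tcp_rot: [0.598, 3.076, 0.003]
force: [0.3, -0.6, -1.0]
gripper_width: 30.7
grip_force: 0.0
t: 9.95
eef_pos: [428.3, -98.5, 97.5]
tcp_rot: [0.599, 3.082, 0.001]
force: [-0.6, 0.3, 0.2]
gripper_width: 61.5
grip_force: 0.0
t9.95 pos [428.3 -98.5  97.5] fingerline deg 68.00 zaxis [ 0.002  0.    -1.   ] F [-0.6  0.3  0.2] w 61.5 g 0.0 q [ 0.42  0.77 -0.48  2.22  1.02  0.39  0.26]
```

View pics/s2.png

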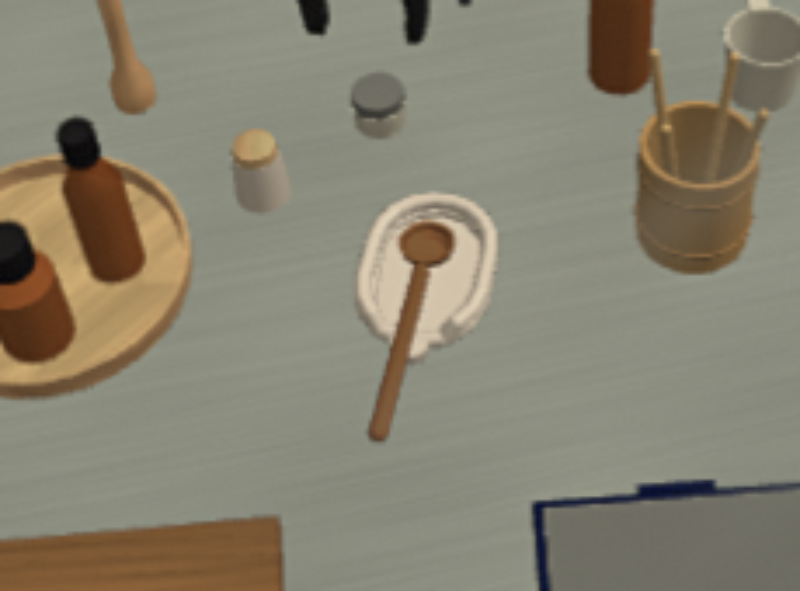

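Run:
```python
from h import *
np.set_printoptions(precision=3,suppress=True)
p,d=cams.get_image("top"); P=cloud("top",d)
hsv=cv2.cvtColor(p,cv2.COLOR_BGR2HSV)
m=(P[...,0]>520)&(P[...,0]<760)&(P[...,1]>-200)&(P[...,1]<-30)&(P[...,2]>5)&(P[...,2]<40)
br=m&(hsv[...,1]>110); wh=m&(hsv[...,1]<80)
q=P[br];print(len(q),q.min(0),q.max(0))
h=q[q[:,0]>625];l=cv2.fitLine(h[:,:2].astype(np.float32),cv2.DIST_HUBER,0,.01,.01).ravel()
print("handle",l,np.degrees(np.arctan2(l[1],l[0])),"z",h[:,2].mean())
for x0 in range(620,740,20):
    z=h[(h[:,0]>x0)&(h[:,0]<x0+20)]; print(x0,z.mean(0) if len(z) else 0)
b=q[q[:,0]<600];print("bowl",b.mean(0),cv2.minEnclosingCircle(b[:,:2].astype(np.float32)))
w=P[wh];r=w[(w[:,2]>17)];print(cv2.fitEllipse(r[:,:2].astype(np.float32)))
k=w[w[:,0]>625]; print("rim near notch hi\n",k[k[:,2]>17][:,:2].round(0).tolist()[:60])
print("lip",k[k[:,2]<14].mean(0),k[k[:,2]<14].max(0),k[k[:,2]<14].min(0))
```

```text
392 [ 554.553 -153.182    5.027] [727.503 -70.746  33.129]
handle [   0.926   -0.377  675.526 -128.782] -22.157822 z 26.196463625255348
620 [ 632.242 -111.266   22.868]
640 [ 650.269 -118.682   23.928]
660 [ 669.567 -126.266   25.603]
680 [ 690.155 -134.798   27.686]
700 [ 710.206 -142.872   29.328]
720 [ 723.804 -147.83    28.69 ]
bowl [575.564 -89.246  13.753] ((577.9158935546875, -89.19416046142578), 24.662118911743164)
((603.2606201171875, -97.93038940429688), (85.15389251708984, 177.7825927734375), 67.81471252441406)
rim near notch hi
 [[729.0, -145.0], [729.0, -153.0], [717.0, -153.0], [713.0, -152.0], [705.0, -148.0], [698.0, -146.0], [693.0, -143.0], [688.0, -141.0], [686.0, -141.0], [679.0, -138.0], [674.0, -135.0], [667.0, -133.0], [660.0, -130.0], [653.0, -128.0], [647.0, -78.0], [648.0, -81.0], [646.0, -83.0], [647.0, -86.0], [648.0, -125.0], [645.0, -73.0], [644.0, -75.0], [644.0, -78.0], [643.0, -80.0], [644.0, -83.0], [645.0, -89.0], [645.0, -92.0], [641.0, -70.0], [640.0, -73.0], [641.0, -78.0], [641.0, -81.0], [642.0, -84.0], [642.0, -89.0], [639.0, -68.0], [639.0, -70.0], [639.0, -73.0], [639.0, -78.0], [639.0, -81.0], [638.0, -83.0], [640.0, -86.0], [640.0, -89.0], [636.0, -65.0], [635.0, -68.0], [637.0, -71.0], [635.0, -73.0], [636.0, -76.0], [637.0, -78.0], [637.0, -81.0], [633.0, -63.0], [633.0, -65.0], [633.0, -68.0], [634.0, -71.0], [633.0, -73.0], [634.0, -76.0], [634.0, -120.0], [635.0, -131.0], [631.0, -60.0], [631.0, -63.0], [632.0, -65.0], [630.0, -68.0], [632.0, -71.0]]
lip [ 657.883 -110.989    8.224] [756.557 -33.481  13.919] [ 625.443 -196.354    5.032]
```

Spoon is in the rest at 157.8° with its origin at about (672,-127,20), which is within tolerance. Now the pot.

```bash
python3 -m creep '[[0.4,0,0,-4,0,0,0],[0.4,0,0,-7,0,0,0],[0.4,0,0,-8.8,0,0,0],[0.4,0,0,-8.8,0,0,0],[-1,0,0,-8.8,0,0,0],[-1,0,0,-8.8,0,0,0],[-1,0,0,-8.8,0,0,0],[-1,0,0,-8.8,0,0,0],[-1,0,0,-8.8,0,0,0],[-1,0,0,-8.8,0,0,0]]' 12; python3 -c "from h import *;st()"
```

```text
t: 11.3
eef_pos: [428.3, -98.6, 9.6]
tcp_rot: [0.599, 3.082, 0.0]
force: [-0.2, -0.2, 6.1]
gripper_width: 40.9
grip_force: 12.0
t11.30 pos [428.3 -98.6   9.6] fingerline deg 68.00 zaxis [ 0.002 -0.    -1.   ] F [-0.2 -0.2  6.1] w 40.9 g 12.0 q [ 0.26  0.94 -0.22  2.25  1.77  0.18 -0.46]
```

```bash
python3 -m creep '[[-1,0,0,2,0,0,0],[-1,0,0,6,0,0,0],[-1,0,0,12,0,0,0],[-1,0,0,18,0,0,0],[-1,1,5,18,0,0,-0.04],[-1,2,10,18,0,0,-0.08],[-1,2,15,18,0,0,-0.12],[-1,3,20,18,0,0,-0.164],[-1,3,25,18,0,0,-0.164],[-1,3,30,18,0,0,-0.164]]'
python3 -m creep '[[-1,0.5,5,0,0,0,0],[-1,1,10,0,0,0,0],[-1,1.3,14,0,0,0,0],[-1,1.3,15.9,0,0,0,0],[-1,1.3,15.9,-5,0,0,0],[-1,1.3,15.9,-9,0,0,0],[-1,1.3,15.9,-10,0,0,0],[-1,1.3,15.9,-10,0,0,0],[-1,1.3,15.9,-10,0,0,0],[-1,1.3,15.9,-10,0,0,0]]'
python3 - <<'E'
from h import *
np.set_printoptions(precision=1,suppress=True)
st()
p,d=cams.get_image("scene"); cv2.imwrite("pics/s3.png",cv2.resize(p[120:240,280:440],(800,600)))
P=cloud("scene",d)
m=(abs(P[...,0]-471)<50)&(abs(P[...,1]-361)<50)&(P[...,2]>80)&(P[...,2]<122)
hsv=cv2.cvtColor(p,cv2.COLOR_BGR2HSV)
q=P[m&(hsv[...,2]>110)];print(len(q),q.min(0),q.max(0),q.mean(0))
E
```

```text
t: 12.55
eef_pos: [457.3, 202.9, 188.9]
tcp_rot: [-0.85, -3.024, 0.0]
force: [1.7, -0.3, 0.0]
gripper_width: 41.2
grip_force: 12.0
t: 13.8
eef_pos: [471.5, 361.1, 90.2]
tcp_rot: [0.85, 3.023, 0.003]
force: [0.9, 0.5, 0.6]
gripper_width: 41.3
grip_force: 12.0
t13.80 pos [471.5 361.1  90.2] fingerline deg 58.60 zaxis [ 0.  0. -1.] F [0.9 0.5 0.6] w 41.3 g 12.0 q [-0.5  0.9 -0.5  1.8  0.7  0.7 -0.3]
40 [455.6 326.   90.3] [495.6 380.3 118.4] [479.6 361.  108.5]
```

View pics/s3.png

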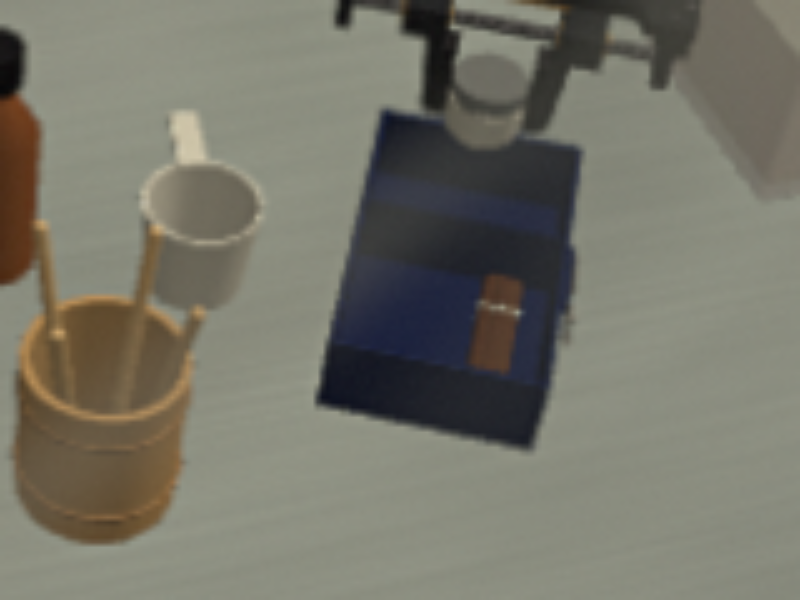

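Pot is upright over the small compartment at (485,100). Next I'll lower it, release it and retreat.

```bash
python3 -m creep '[[-1,0,0,-3,0,0,0],[-1,0,0,-5.5,0,0,0],[-1,0,0,-7,0,0,0],[-1,0,0,-7.5,0,0,0],[-1,0,0,-7.5,0,0,0],[-1,0,0,-7.5,0,0,0],[0.2,0,0,-7.5,0,0,0],[0.2,0,0,-7.5,0,0,0],[0.2,0,0,-7.5,0,0,0],[0.2,0,0,-7.5,0,0,0]]'; python3 -c "from h import *;st()"
```

```text
t: 15.1
eef_pos: [470.8, 360.5, 13.8]
tcp_rot: [0.85, 3.024, 0.0]
force: [0.3, -1.1, 0.2]
gripper_width: 53.1
grip_force: 0.0
t15.10 pos [470.8 360.5  13.8] fingerline deg 58.61 zaxis [ 0.  0. -1.] F [ 0.3 -1.1  0.2] w 53.1 g 0.0 q [-0.51  1.   -0.4   1.78  0.74  0.51 -0.38]
```

```bash
python3 -m creep '[[0.2,0,0,3,0,0,0],[0.2,0,0,8,0,0,0],[0.2,0,0,14,0,0,0],[0.4,0,0,19,0,0,0],[0.4,-1,-6,19,0,0,0],[0.4,-2,-12,19,0,0,0],[0.4,-3,-18,19,0,0,0],[0.4,-4,-23,19,0,0,0],[0.4,-4.6,-26.5,19,0,0,0],[0.4,-4.6,-26.5,19,0,0,0]]'
python3 - <<'E'
from h import *
np.set_printoptions(precision=1,suppress=True)
st()
p,d=cams.get_image("top"); P=cloud("top",d)
m=(abs(P[...,0]-471)<45)&(abs(P[...,1]-361)<45)&(P[...,2]>33)&(P[...,2]<46)
hsv=cv2.cvtColor(p,cv2.COLOR_BGR2HSV)
q=P[m&(hsv[...,1]<90)];print("pot",len(q),q.mean(0),cv2.minEnclosingCircle(q[:,:2].astype(np.float32)),q[:,2].std())
E
```

```text
t: 16.35
eef_pos: [423.9, 92.2, 203.6]
tcp_rot: [-0.857, -3.022, 0.005]
force: [0.7, 0.5, -0.9]
gripper_width: 61.5
grip_force: 0.0
t16.35 pos [423.9  92.2 203.6] fingerline deg 58.35 zaxis [-0. -0. -1.] F [ 0.7  0.5 -0.9] w 61.5 g 0.0 q [ 0.1  0.6 -0.6  2.1  0.6  0.6  0.1]
pot 213 [469.8 358.8  39.2] ((482.949951171875, 375.2962951660156), 41.13275146484375) 2.6112328263523232
```

```bash
python3 -m creep '[[0.4,0,0,0,0,0,0],[0.4,0,0,-3,0,0,0],[0.4,0,0,-6,0,0,0],[0.4,0,0,-7.8,0,0,0],[0.4,0,0,-7.8,0,0,0],[-1,0,0,-7.8,0,0,0],[-1,0,0,-7.8,0,0,0],[-1,0,0,-7.8,0,0,0],[-1,0,0,-7.8,0,0,0],[-1,0,0,-7.8,0,0,0]]' 20; python3 -c "from h import *;st()"
```

```text
t: 17.65
eef_pos: [425.3, 95.8, 126.1]
tcp_rot: [0.85, 3.023, 0.002]
force: [0.4, 0.2, 3.7]
gripper_width: 29.0
grip_force: 20.0
t17.65 pos [425.3  95.8 126.1] fingerline deg 58.61 zaxis [ 0.001  0.001 -1.   ] F [0.4 0.2 3.7] w 29.0 g 20.0 q [-0.05  0.7  -0.44  2.22  0.8   0.39 -0.14]
```

```bash
python3 -m creep '[[-1,0,0,2,0,0,0],[-1,0,0,6,0,0,0],[-1,0,0,10,0,0,0],[-1,1,-5,10,0,0,0],[-1,2,-10,10,0,0,0],[-1,3,-15,10,0,0,0],[-1,4,-20,10,0,0,0],[-1,4,-25,10,0,0,0],[-1,4,-30,10,0,0,0],[-1,5,-35,10,0,0,0]]'
python3 -m creep '[[-1,1,-4,0,0,0,0],[-1,2,-8,0,0,0,0],[-1,3.2,-12,0,0,0,0],[-1,3.2,-13.1,0,0,0,0],[-1,3.2,-13.1,-2,0,0,0],[-1,3.2,-13.1,-4,0,0,0],[-1,3.2,-13.1,-5,0,0,0],[-1,3.2,-13.1,-5,0,0,0],[-1,3.2,-13.1,-5,0,0,0],[-1,3.2,-13.1,-5,0,0,0]]'
python3 - <<'E'
from h import *
st()
p,d=cams.get_image("scene"); cv2.imwrite("pics/s4.png",cv2.resize(p[140:290,50:250],(800,600)))
E
```

```text
t: 18.9
eef_pos: [473.2, -256.3, 225.2]
tcp_rot: [-0.85, -3.022, 0.0]
force: [1.0, 0.5, -1.7]
gripper_width: 29.1
grip_force: 20.0
t: 20.15
eef_pos: [507.2, -385.6, 176.5]
tcp_rot: [0.849, 3.023, -0.0]
force: [-0.4, 0.2, -1.2]
gripper_width: 29.2
grip_force: 20.0
t20.15 pos [ 507.2 -385.6  176.5] fingerline deg 58.61 zaxis [ 0.001 -0.001 -1.   ] F [-0.4  0.2 -1.2] w 29.2 g 20.0 q [ 0.93  0.85 -0.68  1.57  0.63  0.94  1.07]
```

View pics/s4.png

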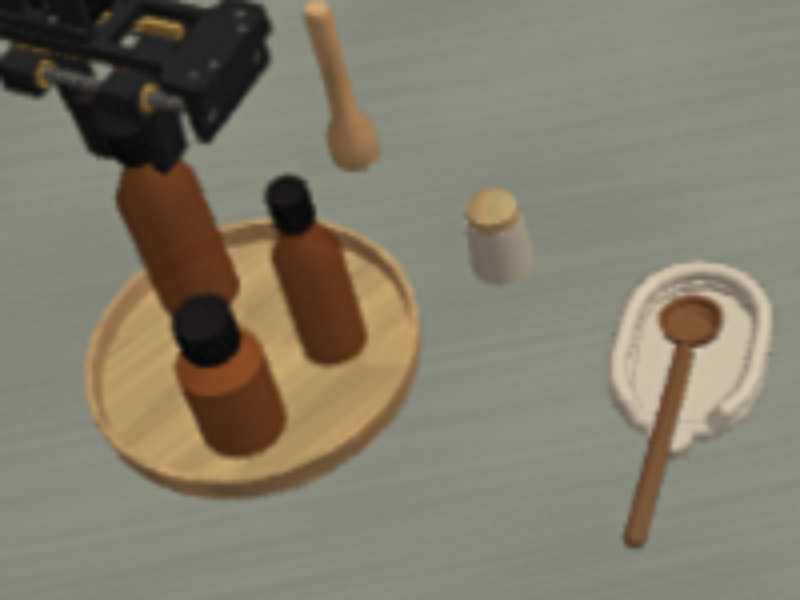

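The bottle hangs upright over the free side of the tray, clear of the other two. Next I'll lower it.

```bash
python3 -m creep '[[-1,0,0,-1.5,0,0,0],[-1,0,0,-2.6,0,0,0],[-1,0,0,-3,0,0,0],[-1,0,0,-3.2,0,0,0],[-1,0,0,-3.2,0,0,0],[-1,0,0,-3.2,0,0,0],[-1,0,0,-3.2,0,0,0],[-1,0,0,-3.2,0,0,0],[-1,0,0,-3.2,0,0,0],[-1,0,0,-3.2,0,0,0]]'
```

```text
t: 21.45
eef_pos: [507.2, -385.6, 144.4]
tcp_rot: [0.849, 3.023, -0.0]
force: [-0.6, 0.7, 4.9]
gripper_width: 29.7
grip_force: 19.9
```

```bash
python3 -m creep '[[0.2,0,0,0,0,0,0],[0.2,0,0,0,0,0,0],[0.2,0,0,0,0,0,0],[0.2,0,0,3,0,0,0],[0.2,0,0,6,0,0,0.1],[0.2,-3,2,6,0,0,0.2],[0.2,-6,4,6,0,0,0.3],[0.2,-9,6,6,0,0,0.4],[0.2,-12,8,6,0,0,0.5],[0.2,-14.9,10.1,6,0,0,0.548]]'
python3 -m creep '[[0.2,0,0,0,0,0,0],[0.2,0,0,0,0,0,0],[0.2,0,0,0,0,0,0],[0.2,0,0,0,0,0,0],[0.2,0,0,0,0,0,0],[0.2,0,0,0,0,0,0],[0.2,0,0,0,0,0,0],[0.2,0,0,0,0,0,0],[0.2,0,0,0,0,0,0],[0.2,0,0,0,0,0,0]]'
python3 - <<'E'
from h import *
np.set_printoptions(precision=1,suppress=True)
st()
p,d=cams.get_image("scene"); P=cloud("scene",d);T=cloud("top",cams.get_image("top")[1])
for n,Q in(("s",P),("t",T)):
    for nm,c,z0,z1 in(("bottle",(507,-385),165,180),("squat",(588,-364),112,135),("slim",(536,-306),148,170)):
        q=Q[(np.hypot(Q[...,0]-c[0],Q[...,1]-c[1])<35)&(Q[...,2]>z0)&(Q[...,2]<z1)];print(n,nm,len(q),q.mean(0) if len(q) else "")
    q=Q[(np.hypot(Q[...,0]-358,Q[...,1]+285)<35)&(Q[...,2]>20)&(Q[...,2]<145)];print("pestle",len(q),q.mean(0) if len(q) else "",q[:,2].max() if len(q) else "")
cv2.imwrite("pics/s5.png",cv2.resize(p[90:240,50:250],(800,600)))
E
```

```text
t: 22.7
eef_pos: [356.7, -283.9, 203.7]
tcp_rot: [-0.003, 3.141, 0.0]
force: [0.4, -0.2, 0.2]
gripper_width: 52.8
grip_force: 0.0
t: 23.95
eef_pos: [357.8, -284.5, 203.8]
tcp_rot: [-0.0, 3.142, 0.0]
force: [-0.1, 0.4, -0.3]
gripper_width: 52.7
grip_force: 0.0
t23.95 pos [ 357.8 -284.5  203.8] fingerline deg 90.01 zaxis [ 0.  0. -1.] F [-0.1  0.4 -0.3] w 52.7 g 0.0 q [ 1.1  0.7 -0.9  2.1  0.7  0.8  1.3]
s bottle 119 [ 508.5 -380.9  172.1]
s squat 186 [ 595.  -363.7  121.8]
s slim 96 [ 541.3 -306.3  156.1]
pestle 304 [ 367.  -283.8   75.7] 141.89517381793243
t bottle 140 [ 503.4 -381.2  171.9]
t squat 197 [ 588.2 -363.9  121.8]
t slim 103 [ 534.4 -305.5  156.9]
pestle 0
```

View pics/s5.png

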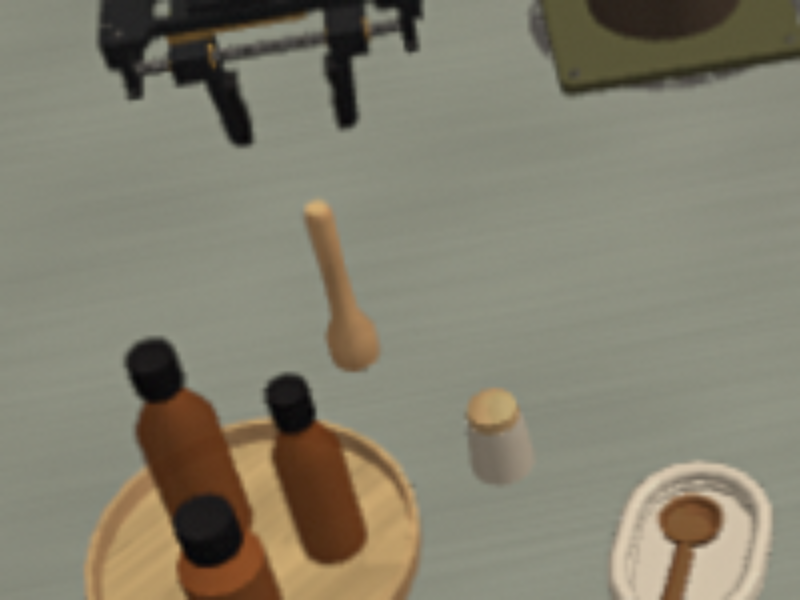

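The bottle stands on the tray, and the pestle at (340,290) is untouched. Next I'll grasp it.

```bash
python3 -m creep '[[0.2,0,0,-3,0,0,0],[0.2,0,0,-6,0,0,0],[0.2,0,0,-8.5,0,0,0],[0.2,0,0,-9.6,0,0,0],[0.2,0,0,-9.6,0,0,0],[-1,0,0,-9.6,0,0,0],[-1,0,0,-9.6,0,0,0],[-1,0,0,-9.6,0,0,0],[-1,0,0,-9.6,0,0,0],[-1,0,0,-9.6,0,0,0]]' 15
python3 -m creep '[[-1,0,0,2,0,0,0],[-1,0,0,6,0,0,0],[-1,0,0,10,0,0,0],[-1,0,0,14,0,0,0],[-1,0,0,18,0,0,0],[-1,2,2,19,0,0,0],[-1,6,6,19,0,0,0],[-1,10,10,19,0,0,0],[-1,12,15,19,0,0,0],[-1,14,20,19,0,0,0]]'
python3 -c "from h import *;st()"
```

```text
t: 25.3
eef_pos: [358.0, -284.5, 108.0]
tcp_rot: [-0.0, 3.141, -0.0]
force: [-0.7, 0.7, 2.7]
gripper_width: 17.3
grip_force: 15.0
t: 26.55
eef_pos: [498.0, -83.0, 297.4]
tcp_rot: [-0.0, -3.141, 0.0]
force: [0.8, 1.2, 0.3]
gripper_width: 17.8
grip_force: 15.0
t26.55 pos [498.  -83.  297.4] fingerline deg 90.00 zaxis [-0.001 -0.    -1.   ] F [0.8 1.2 0.3] w 17.8 g 15.0 q [ 0.64  0.58 -0.92  1.82  0.54  1.01  1.07]
```

```bash
python3 -m creep '[[-1,2,5,0,0,0,0],[-1,4,10,0,0,0,0],[-1,7,14,0,0,0,0],[-1,9.6,18.7,0,0,0,0],[-1,9.6,18.7,0,0,0,0],[-1,9.6,18.7,0,0,0,0],[-1,9.6,18.7,0,0,0,0],[-1,9.6,18.7,0,0,0,0],[-1,9.6,18.7,0,0,0,0],[-1,9.6,18.7,0,0,0,0]]'
python3 - <<'E'
from h import *
np.set_printoptions(precision=1,suppress=True)
st()
p,d=cams.get_image("scene"); P=cloud("scene",d)
for z0,z1 in((190,210),(210,230),(230,250),(250,270),(270,290)):
    q=P[(np.hypot(P[...,0]-594,P[...,1]-104)<40)&(P[...,2]>z0)&(P[...,2]<z1)];print(z0,len(q),q.mean(0) if len(q) else "")
q=P[(np.hypot(P[...,0]-594,P[...,1]-104)<60)&(P[...,2]>85)&(P[...,2]<105)];print("rim",cv2.minEnclosingCircle(q[:,:2].astype(np.float32)))
cv2.imwrite("pics/s6.png",cv2.resize(p[110:260,230:390],(640,600)))
E
```

```text
t: 27.8
eef_pos: [593.7, 102.2, 297.8]
tcp_rot: [0.0, 3.141, -0.0]
force: [0.1, 0.9, -0.1]
gripper_width: 17.5
grip_force: 15.0
t27.80 pos [593.7 102.2 297.8] fingerline deg 89.99 zaxis [ 0. -0. -1.] F [ 0.1  0.9 -0.1] w 17.5 g 15.0 q [ 0.2  0.7 -0.9  1.5  0.6  1.2  0.8]
190 71 [608.2  98.  201.1]
210 129 [605.4  97.7 220. ]
230 58 [601.8  99.9 239. ]
250 57 [601.1  99.2 259.9]
270 53 [601.7  98.9 279.9]
rim ((597.5457763671875, 105.9404067993164), 44.58224105834961)
```

View pics/s6.png

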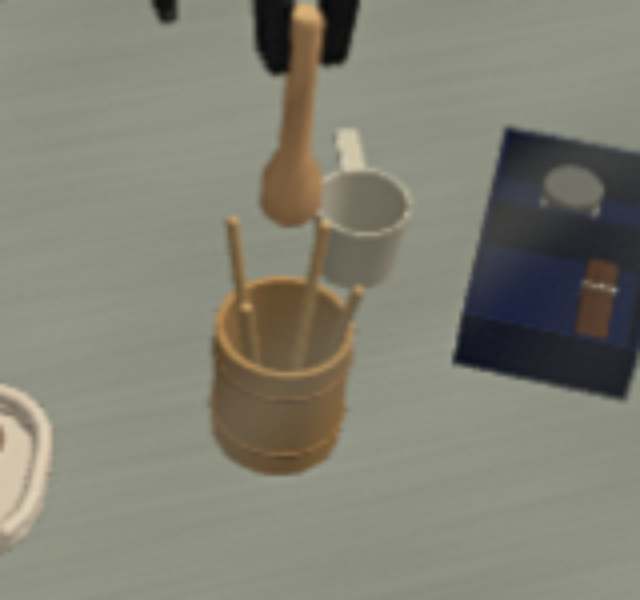

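Pestle hangs straight over the cup, and the middle between the skewers is open. I'll shift 2 mm in y and descend partway.

```bash
python3 -m creep '[[-1,0.1,0.2,0,0,0,0],[-1,0.1,0.2,0,0,0,0],[-1,0.1,0.2,-3,0,0,0],[-1,0.1,0.2,-6,0,0,0],[-1,0.1,0.2,-8,0,0,0],[-1,0.1,0.2,-10,0,0,0],[-1,0.1,0.2,-12,0,0,0],[-1,0.1,0.2,-14,0,0,0],[-1,0.1,0.2,-14.5,0,0,0],[-1,0.1,0.2,-14.5,0,0,0]]' 10
python3 - <<'E'
from h import *
st()
p,d=cams.get_image("scene");p2,_=cams.get_image("top")
cv2.imwrite("pics/s7.png",np.hstack([cv2.resize(p[150:230,250:330],(400,400)),cv2.resize(p2[120:200,175:255],(400,400))]))
E
```

```text
t: 29.1
eef_pos: [594.8, 104.7, 152.6]
tcp_rot: [0.001, -3.141, -0.0]
force: [1.0, -0.7, -0.3]
gripper_width: 17.9
grip_force: 10.0
t29.10 pos [594.8 104.7 152.6] fingerline deg 90.02 zaxis [-0.  0. -1.] F [ 1.  -0.7 -0.3] w 17.9 g 10.0 q [ 0.15  0.87 -0.75  1.69  0.74  0.88  0.66]
```

View pics/s7.png

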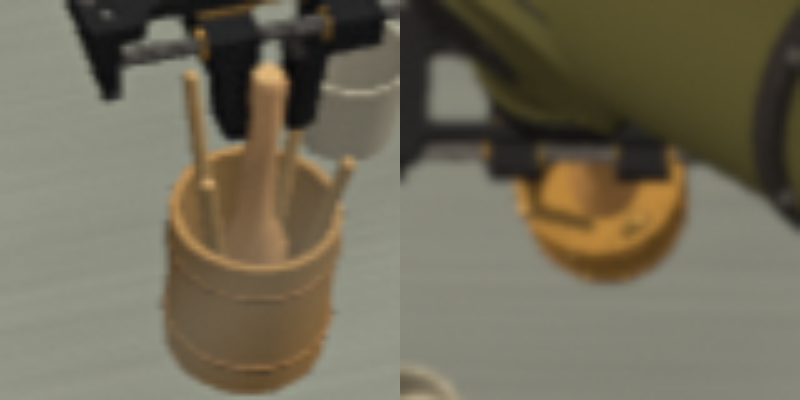

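The head is inside the cup, centred between the skewers. I'll keep easing it down slowly with a small wiggle.

```bash
python3 -m creep '[[-1,0,0,-0.3,0,0,0],[-1,0,0,-0.6,0,0,0],[-1,0,0,-0.9,0,0,0],[-1,0,0,-1.2,0,0,0],[-1,0,0,-1.4,0,0,0],[-1,0.1,0,-1.6,0,0,0],[-1,-0.1,0.1,-1.8,0,0,0],[-1,0,-0.1,-2,0,0,0],[-1,0,0,-2,0,0,0],[-1,0,0,-2,0,0,0]]'
```

```text
t: 30.45
eef_pos: [594.6, 104.4, 132.6]
tcp_rot: [0.0, -3.141, 0.0]
force: [0.5, 0.5, -0.1]
gripper_width: 17.6
grip_force: 10.0
```

```bash
python3 -m creep '[[-1,0,0,-0.1,0,0,0],[-1,0.1,0,-0.2,0,0,0],[-1,0.1,0.1,-0.3,0,0,0],[-1,-0.1,0.1,-0.4,0,0,0],[-1,-0.1,-0.1,-0.5,0,0,0],[-1,0.1,-0.1,-0.6,0,0,0],[-1,0.1,0.1,-0.7,0,0,0],[-1,-0.1,0.1,-0.8,0,0,0],[-1,0,0,-0.9,0,0,0],[-1,0,0,-0.9,0,0,0]]'
```

```text
t: 31.7
eef_pos: [594.8, 104.4, 123.6]
tcp_rot: [0.0, -3.141, 0.0]
force: [-0.2, 0.8, -0.2]
gripper_width: 17.5
grip_force: 10.0
```

```bash
python3 -m creep '[[-1,0,0,-0.1,0,0,0],[-1,0.1,0,-0.2,0,0,0],[-1,0.1,0.1,-0.3,0,0,0],[-1,-0.1,0.1,-0.35,0,0,0],[-1,-0.1,-0.1,-0.4,0,0,0],[-1,0.1,-0.1,-0.45,0,0,0],[-1,0.1,0.1,-0.5,0,0,0],[-1,-0.1,0.1,-0.55,0,0,0],[-1,0,0,-0.6,0,0,0],[-1,0,0,-0.6,0,0,0]]' 8
```

```text
t: 32.95
eef_pos: [594.8, 104.3, 117.7]
tcp_rot: [-0.0, -3.142, 0.0]
force: [-0.4, 0.1, -1.3]
gripper_width: 17.5
grip_force: 8.0
```

```bash
python3 -m creep '[[-1,0,0,-0.05,0,0,0],[-1,0.1,0,-0.1,0,0,0],[-1,0,0.1,-0.15,0,0,0],[-1,-0.1,0,-0.2,0,0,0],[-1,0,-0.1,-0.25,0,0,0],[-1,0,0,-0.3,0,0,0],[-1,0,0,-0.33,0,0,0],[-1,0,0,-0.35,0,0,0],[-1,0,0,-0.35,0,0,0],[-1,0,0,-0.35,0,0,0]]' 6
python3 - <<'E'
from h import *
st()
p,d=cams.get_image("scene");cv2.imwrite("pics/s8.png",cv2.resize(p[150:230,250:330],(500,500)))
E
```

```text
t: 34.2
eef_pos: [594.8, 104.5, 114.3]
tcp_rot: [-0.0, 3.142, 0.0]
force: [-0.1, -0.2, -0.4]
gripper_width: 17.4
grip_force: 6.0
t34.20 pos [594.8 104.5 114.3] fingerline deg 90.01 zaxis [ 0.  0. -1.] F [-0.1 -0.2 -0.4] w 17.4 g 6.0 q [ 0.13  0.92 -0.71  1.72  0.79  0.82  0.62]
```

View pics/s8.png

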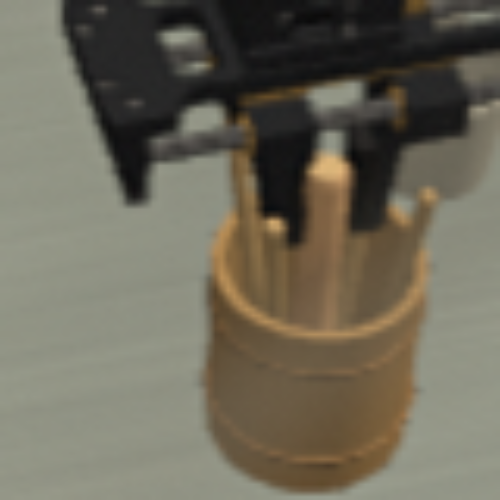

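Pestle is at floor height and the skewers have moved aside. Next I'll open slightly, rise and clear away.

```bash
python3 -m creep '[[-0.4,0,0,0,0,0,0],[-0.4,0,0,0,0,0,0],[-0.4,0,0,0,0,0,0],[-0.4,0,0,1,0,0,0],[-0.4,0,0,2.5,0,0,0],[-0.4,0,0,4,0,0,0],[-0.4,0,0,7,0,0,0],[-0.4,0,0,11,0,0,0],[-0.4,0,0,15,0,0,0],[-0.4,0,0,15,0,0,0]]'
python3 -m creep '[[-0.4,0,0,2,0,0,0],[-0.4,-5,1,4,0,0,0],[-0.4,-10,2,4,0,0,0],[-0.4,-15,3,4,0,0,0],[-0.4,-20,4,4,0,0,0],[-0.4,-20,10,4,0,0,0],[-0.4,-20,15,4,0,0,0],[-0.4,-20,20,4,0,0,0],[-0.4,-20,25,4,0,0,0],[-0.4,-20,25,4,0,0,0]]'
python3 - <<'E'
from h import *
np.set_printoptions(precision=1,suppress=True)
st()
p,d=cams.get_image("scene");p2,d2=cams.get_image("top")
cv2.imwrite("pics/s9.png",cv2.resize(p,(800,600)))
cv2.imwrite("pics/t9.png",cv2.resize(p2,(800,600)))
T=cloud("top",d2)
q=T[(np.hypot(T[...,0]-595,T[...,1]-104)<25)&(T[...,2]>128)];print("pestle top",len(q),q.mean(0) if len(q) else "")
q=T[(np.hypot(T[...,0]-595,T[...,1]-104)<60)&(T[...,2]>88)&(T[...,2]<100)];print("rim",cv2.minEnclosingCircle(q[:,:2].astype(np.float32)))
E
```

```text
t: 35.5
eef_pos: [596.4, 106.0, 268.6]
tcp_rot: [-0.0, 3.135, 0.004]
force: [-0.3, 0.4, -0.5]
gripper_width: 26.4
grip_force: 0.0
t: 36.75
eef_pos: [392.8, 358.5, 304.2]
tcp_rot: [0.009, -3.14, -0.005]
force: [-0.3, -0.2, 0.2]
gripper_width: 26.6
grip_force: 0.0
t36.75 pos [392.8 358.5 304.2] fingerline deg 90.34 zaxis [-0.  0. -1.] F [-0.3 -0.2  0.2] w 26.6 g 0.0 q [-0.3  0.6 -0.9  1.7  0.5  1.1  0.2]
pestle top 52 [592.9 102.8 143.1]
rim ((593.1214599609375, 103.00713348388672), 42.22687911987305)
```

View pics/s9.png

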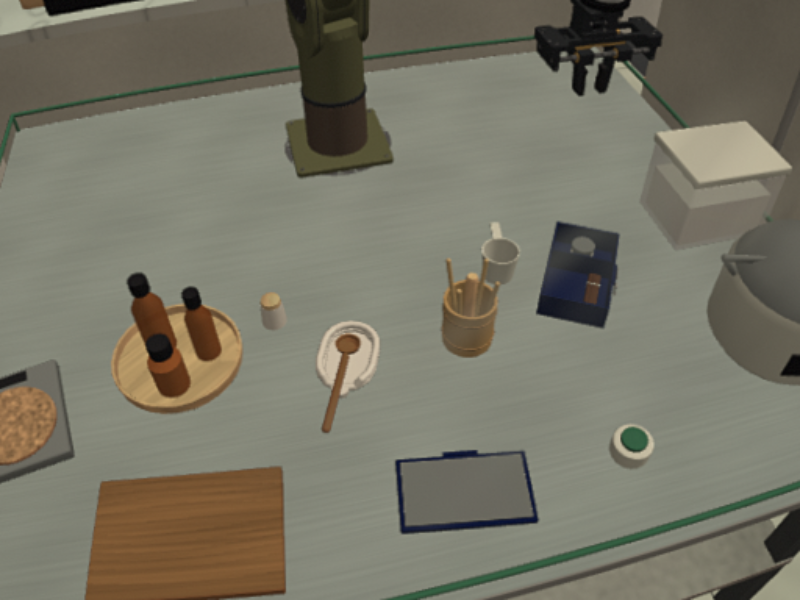

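View pics/t9.png

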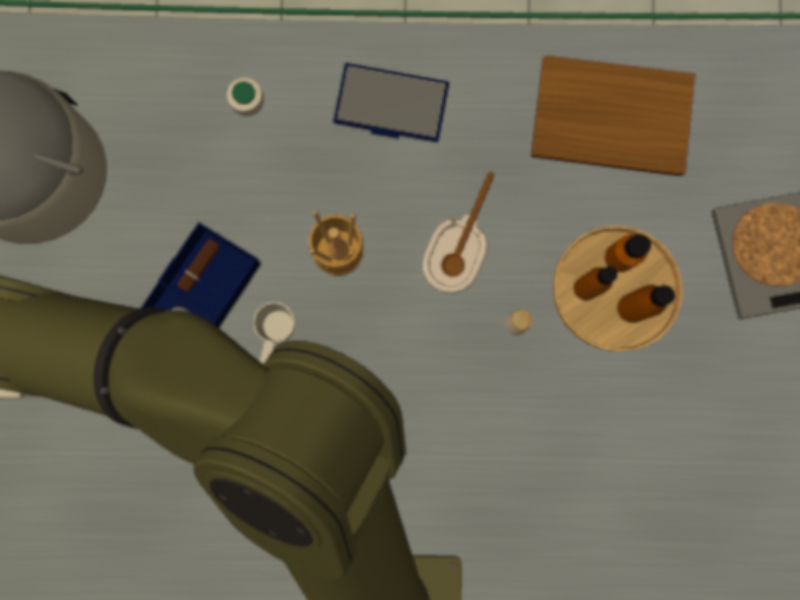

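Both views show all four items in place: the bottle on the tray, the pot in the bento, the pestle upright in the cup and the spoon in the rest. The arm is clear.

```bash
python3 -m creep '[[-0.4,0,0,0,0,0,0],[-0.4,0,0,0,0,0,0],[-0.4,0,0,0,0,0,0],[-0.4,0,0,0,0,0,0],[-0.4,0,0,0,0,0,0],[-0.4,0,0,0,0,0,0],[-0.4,0,0,0,0,0,0],[-0.4,0,0,0,0,0,0],[-0.4,0,0,0,0,0,0],[-0.4,0,0,0,0,0,0]]' && python3 -c "from plant import ticket; print(ticket.hand_in())"
```

```text
t: 38.1
eef_pos: [394.7, 354.5, 304.2]
tcp_rot: [0.0, -3.142, -0.0]
force: [-0.1, 0.0, 0.3]
gripper_width: 26.7
grip_force: 0.0
the job is handed in; nothing more can be done
None
```

All four items are in place and released, the cup and the tray's two bottles are still standing, and I handed the job in at about 38 s; the hand-in call returned no verdict.

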